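Make up the shim stack under a sprung keeper and hold it

TASK

Drop steel shim rings one by one over the little post of the aluminium fixture until they fill the gap under its sprung keeper: pushed down, the keeper must bear on the rings and no longer reach its own stop, with no more rings on the post than that takes. Finish while still holding the keeper pressed down on the stack (it springs open when let go), and leave the other parts on the shelf where they are.

Things in the scene. Friction and masses are not known exactly. Their poses are not given: they have to be found in the camera images.
- bracket: fixed aluminium shim fixture with an upright post in a seat, a sprung keeper and a stop pillar. Origin at the underside of its base, exactly beneath the axis of the post; x points from the post to the keeper's hinge, z up. Base 80 mm wide (y), from x = -65 to +120 mm, its top 25 mm up
- post_foot (a point): on the post's axis, on top of the fixture's base. Above it stands a round seat 40 mm across, set to another height each time: its top is 38 to 58 mm above the base's underside (not reported: feel or see it). From the seat rises the steel post, 12 mm across, 30 mm tall, its last 6 mm tapered. Rings go over the post and lie on the seat
- hinge (a point): middle of the keeper's hinge axis, which runs along the fixture's y, 90 mm from the post, 64 mm above the base's underside, between two lugs (outer faces 35 mm to either side) that reach 74 mm up
- stop_top (a point): top of the stop pillar, 12 mm across, 45 mm from the post on the side away from the hinge; 60 mm above the base's underside. The shut keeper's underside is level with it
- keeper (a joint): angle of the sprung keeper (rad): 0 = level, down on its stop; opens up and over towards the hinge to 1.75, where its damped spring (about 0.35 N m when shut) brings it when let go. A stack reaching p mm above the 60 mm stop level stops it at about p/76 rad (it touches first on the hinge side). With the right number of rings p is between 0 and about one ring's thickness
- keeper_pad (a point): point on the outer (upper when shut) face of the keeper's solid end bar, 132 mm from the hinge: push it here, from beyond the hinge over and down. The keeper is a steel plate 46 mm wide, 8 mm thick, 146 mm long from the hinge; a slot 20 mm wide, 62 to 119 mm from the hinge, clears the post, so that it presses on the rings at both sides of it
- shim1: plain steel shim ring lying flat: 44 mm outside diameter, 16 mm hole, 8 mm thick, about 80 g; origin at the centre of its underside. All four are alike.
- shim2: plain steel shim ring lying flat: 44 mm outside diameter, 16 mm hole, 8 mm thick, about 80 g; origin at the centre of its underside. All four are alike.
- shim3: plain steel shim ring lying flat: 44 mm outside diameter, 16 mm hole, 8 mm thick, about 80 g; origin at the centre of its underside. All four are alike.
- shim4: plain steel shim ring lying flat: 44 mm outside diameter, 16 mm hole, 8 mm thick, about 80 g; origin at the centre of its underside. All four are alike.
- pulley: bystander: blue anodised aluminium pulley lying flat, 66 mm across, 30 mm tall with its hub; origin at the centre of its underside
- cock: bystander: brass drain cock, body 24 mm across, 37 mm tall to the top of its 40 mm T-handle (along its y), spout out to 36 mm along its x; origin under the body's axis
- bowl: bystander: translucent amber filter bowl standing upright, 86 mm across, 85 mm tall; origin at the centre of its underside
- canister: bystander: white filter canister, 76 mm across, 101 mm tall; origin at the centre of its underside
- wrench: bystander: steel wrench lying flat along its own x
- fitting: bystander: brass hexagon fitting, 30 mm across flats, 30 mm tall; origin at the centre of its underside
- plugbox: fixed steel box with two glow plugs, 100 by 160 mm (its x, y), 45 mm tall, its open lid standing 140 mm tall along its +x side; origin at the centre of its underside
Things that resemble listed ones, but are neither listed nor needed, are in the scene too. What is shaped like the shim2 but purple is not meant.

How it is judged:
By the outcome, as a careful person would: the job done as asked, in the order asked, and still so for the second after the job is handed in, while the arm keeps its last pose, push and grip.
It also fails if it takes over 72 s, if anything falls off the work surface, if the arm or the gripper's body presses on something with over 40 N, if the wrist force passes 120 N, or if a joint passes its speed limit or range.

ROBOT

A 6-joint arm with a two-finger parallel gripper is mounted at the origin on the work surface. World frame = base frame: x ahead of the robot, y to its left, z up, the work surface at z = 0. Lengths are in mm, angles in rad, forces in N, time in s.
With the tool pointing down it reaches from about 275 to 1000 mm from the base axis. Payload 8.4 kg.
Tool frame: the origin (TCP) lies at the very end of the fingers, on their centre line; the grasp point (between the pads) lies 19 mm behind it; z points along the fingers, x is the direction in which the jaws open and shut, and the axes are right-handed (so a half turn about z gives the same grasp; the last joint's range is limited). The gripper opens to 85 mm and grips with 20 to 120 N. Pads are 22 mm wide; open, the fingers measure 114 mm over their backs; the gripper's body (76 mm by 85 mm) begins 54 mm behind the grasp point. The pads swing forward as they close: fully open they stand 13 mm farther back than shut.
Start: joints at [1.217, 0.353, 1.633, -0, 1.155, -0.002], TCP at [215.366, 586.724, 231.281] pointing down, gripper open.
Joint ranges: [-2.63, 2.63], [-0.92, 2.1], [0.06, 2.66], [-1.3, 4.44], [0, 2.69], [-3.02, 3.02]. Speed limits (rad/s): [2.22, 2.22, 2.79, 3.14, 3.14, 3.14].

INTERFACE

Orientations are given as [roll, pitch, yaw] about the fixed x, y, z axes, in that order (R = Rz(yaw) Ry(pitch) Rx(roll)).
In Python, from rig import r gives the robot as it stands. The module is installed in compiled form; this text tells all that it offers.
- The arm moves only by the tool apply_moves, never from a script. Its argument "targets" is a list that holds one entry, the list of rows, each a list of 7 numbers: the gripper's target within -1 to 1 (fully open at 1, half-way at 0, shut at -1), then the shift along the tool's x, y, z in cm, then the turn, a rotation vector about the tool's x, y, z in degrees. A call has 1 to 8 rows; each row is the pose to reach, as a shift and turn from the pose measured when the call began, along the tool's axes at that moment; what a row does not reach only later rows make up. A row lasts 1/10 s, in which the tool goes at most 50 mm and 8.59 degrees, less where a joint would pass 70% of its speed; a pose out of reach is approached as far as the arm can. A call with a gripper value outside its range is refused whole. The fingers move at their own pace and stop on an object; "newtons" is the grip in N (left out, the last holds). Time passes only in rows, so rows that repeat a pose let the fingers close. It gives the time, the measured TCP pose, the force and the opening at its end, in the units of the state.
- r.sense(): the state, without advancing time (a new reading comes with each control period).
- r.grab_frame(name): name is "scene" or "side" or "wrist"; returns a dict with "pixels" (400x640x3 uint8, red, green, blue), "fov_y" (degrees; the focal length in pixels is half the picture's height over the tangent of half this angle, whatever the lens; pixels are square), "cx", "cy" (the principal point, pixels), "R" (3x3) and "t" (3): a world point X has camera coordinates R X + t; the wrist camera has in their place "mount" (4x4, takes a point from camera to tool coordinates, whose origin is the TCP and whose axes are the tool frame's). Camera axes: x right, y down, z forward; pixel columns grow to the right and rows downward; lengths in mm; the calibration is good to about 2 mm. The wrist camera is an equidistant fisheye: a pixel r from the principal point sees the ray r / f radians off the axis. A picture is of the moment at which its call begins: read the wrist's pose just before it. There is no depth.
- r.sign_off(): hands the job in, once; it reports no verdict.
The state is a dict: "clock": time; "qpos": joint angles; "qvel": joint speeds; "joint_efforts": joint torques, N m; "eef_pos": TCP position; "tcp_rot": TCP orientation; "contact_force": force on the tool from outside, world axes, zero at the start; "wrist_torque": the same for the moment, N m; "opening": opening from 0.0 (shut) to 1.0 (fully open).
Only numpy, scipy, OpenCV 4.12 (cv2) and the standard library are available. Lean on these libraries where they do the work, as an engineer would, in place of code of your own. Each camera call takes 0.05 s, during which the arm holds its last target. There are 200 camera calls.

## Working session

There is one attempt and no reset: what is moved stays moved. The work goes in short steps, Python scripts to look and compute and a tool call to move; the robot and the scene stay as the last step left them, time stands still between calls to the robot, and variables do not carry over. Pictures are saved under pics/ and viewed, about 8 in all and at most 12, crops included, and the job is handed in when it is done.

Besides the shell and the picture viewer there is one more tool, called after "Emit:" as name(argument=value, ...) on one line, values as JSON. apply_moves: Moves the arm, as the interface text tells. Its arguments: {"type":"object","properties":{"targets":{"type":"array"},"newtons":{"type":"number"}},"required":["targets"]}

```bash
mkdir -p pics; cat > h.py <<'E'
import numpy as np, cv2
from rig import r
def save(f,n): cv2.imwrite('pics/'+n,f['pixels'][:,:,::-1])
def foc(f): return 200/np.tan(np.radians(f['fov_y']/2))
def ray(f,u,v,T=None):
    F=foc(f)
    if 'R' in f:
        R=np.array(f['R']);t=np.array(f['t']);d=R.T@np.array([(u-f['cx'])/F,(v-f['cy'])/F,1]);return -R.T@t,d/np.linalg.norm(d)
    p=np.array([u-f['cx'],v-f['cy']]);q=np.linalg.norm(p);a=q/F
    d=np.r_[p/max(q,1e-9)*np.sin(a),np.cos(a)];M=T@np.array(f['mount']);return M[:3,3],M[:3,:3]@d
def plane(f,u,v,z,T=None):
    o,d=ray(f,u,v,T);return o+d*(z-o[2])/d[2]
def proj(f,X,T=None):
    F=foc(f)
    if 'R' in f:
        c=np.array(f['R'])@X+np.array(f['t']);return np.array([f['cx']+F*c[0]/c[2],f['cy']+F*c[1]/c[2]])
    c=np.linalg.inv(T@np.array(f['mount']))@np.r_[X,1];c=c[:3];a=np.arctan2(np.hypot(c[0],c[1]),c[2]);k=c[:2]/np.hypot(c[0],c[1])
    return np.array([f['cx'],f['cy']])+F*a*k
def tcp():
    from scipy.spatial.transform import Rotation as Ro
    s=r.sense();T=np.eye(4);rot=np.array(s['tcp_rot'])
    T[:3,:3]=rot if rot.shape==(3,3) else Ro.from_euler('xyz',rot).as_matrix()
    T[:3,3]=s['eef_pos'];return T
E
python3 - <<'E'
from h import *
import pickle
print(r.sense())
T=tcp();D={'T':T}
for n in ['scene','side','wrist']:
    f=r.grab_frame(n);D[n]=f;print(n,f['fov_y'],f['cx'],f['cy'],f.get('t'),f.get('mount'))
pickle.dump(D,open('d0.pkl','wb'))
for n in ['scene','side','wrist']: save(D[n],n+'0.png')
E
```

```text
{'clock': 0.0, 'qpos': array([ 1.21662449e+00,  3.53675769e-01,  1.63415653e+00, -8.31533271e-06,
        1.15519451e+00, -2.37263323e-03]), 'qvel': array([-2.73183691e-05,  9.90314762e-05, -1.55656220e-03,  8.73871325e-04,
       -1.00733193e-04,  2.36137543e-03]), 'joint_efforts': array([ 6.13061839e-04, -6.05238247e+01, -3.42083824e+01, -8.59062402e-05,
        9.39871272e-03,  1.46935776e-06]), 'eef_pos': array([215.18376046, 586.26735095, 230.53484738]), 'tcp_rot': array([3.14158845e+00, 1.43417477e-03, 1.21900048e+00]), 'contact_force': array([ 0.44364361, -0.91805452, -0.24958437]), 'wrist_torque': array([-0.0243802 ,  0.03022284, -0.01832999]), 'opening': 1.0029999284550926}
scene 49.408590639951335 322.723195968726 199.86170478837593 [-149.71476776 -361.44177919 1583.57117924] None
side 44.957491299124236 325.85991519463795 201.81541574408598 [-372.02544984  271.91204948 1069.64547241] None
wrist 65.70646984690485 321.7955918592505 201.02527387776118 None [[ 9.99999972e-01  1.69543361e-04  1.63244136e-04 -9.64354360e-02]
 [-2.07348665e-04  9.62796833e-01  2.70226230e-01 -6.94932720e+01]
 [-1.11355874e-04 -2.70226257e-01  9.62796841e-01 -1.43336287e+02]
 [ 0.00000000e+00  0.00000000e+00  0.00000000e+00  1.00000000e+00]]
```

View pics/scene0.png

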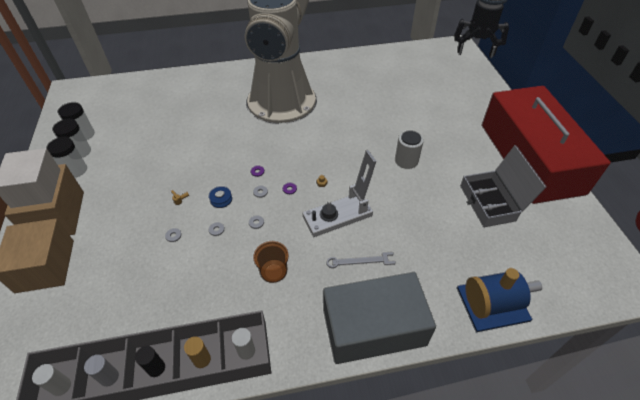

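View pics/side0.png

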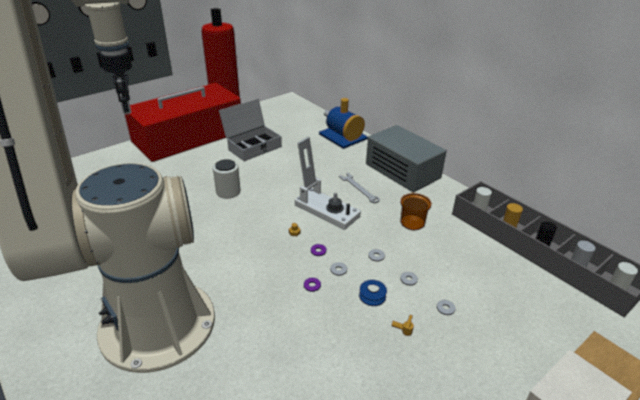

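Scene view: steel rings at (174,235), (217,229), (256,222) and (260,191). Purple rings at (258,171) and (289,188) are excluded. The fixture is at about (338,213), with its keeper open at (366,170).

```bash
python3 - <<'E'
from h import *
import pickle
D=pickle.load(open('d0.pkl','rb'));s=D['scene'];w=D['side']
for f,pts in ((s,[(174,235),(217,229),(256,222),(260,191),(289,188),(258,171)]),(w,[(446,307),(409,278),(377,255),(339,268),(318,250),(313,284)])):
    for u,v in pts: print((u,v),plane(f,u,v,4)[:2].round(1))
# crops
a=cv2.resize(s['pixels'][140:280,150:410],None,fx=3,fy=3,interpolation=cv2.INTER_CUBIC)
cv2.imwrite('pics/c1.png',a[:,:,::-1])
b=cv2.resize(w['pixels'][130:320,270:470],None,fx=3,fy=3,interpolation=cv2.INTER_CUBIC)
cv2.imwrite('pics/c2.png',b[:,:,::-1])
E
```

```text
(174, 235) [ 537.8 -370.4]
(217, 229) [ 540.4 -253.2]
(256, 222) [ 537.3 -144.3]
(260, 191) [ 423.8 -121.5]
(289, 188) [429.  -34.8]
(258, 171) [ 340.3 -119.2]
(446, 307) [ 539.7 -371.1]
(409, 278) [ 542.9 -252.8]
(377, 255) [ 540.2 -142.9]
(339, 268) [ 430.  -117.6]
(318, 250) [431.4 -31.7]
(313, 284) [ 343.7 -120.2]
```

View pics/c1.png

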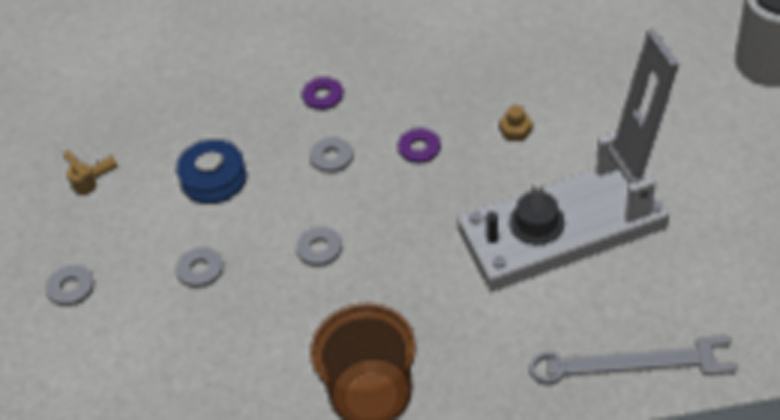

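View pics/c2.png

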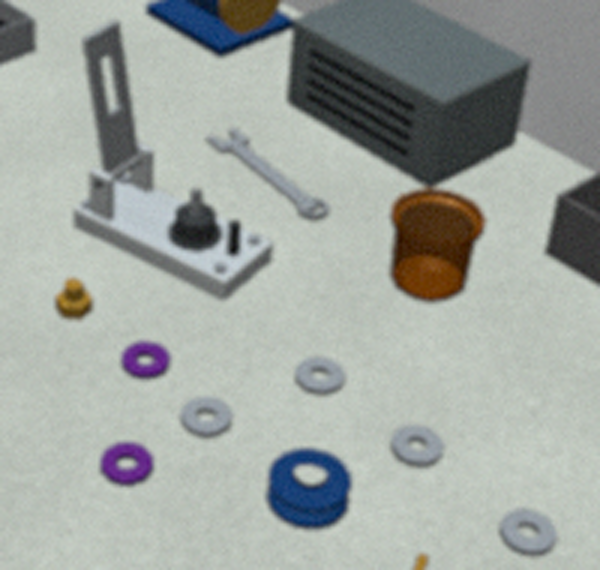

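```bash
cat >> h.py <<'E'
def tri(f,p,g,q):
    o,d=ray(f,*p);a,e=ray(g,*q);k=np.linalg.lstsq(np.c_[d,-e],a-o,rcond=None)[0]
    P,Q=o+d*k[0],a+e*k[1];return ((P+Q)/2).round(1),np.linalg.norm(P-Q).round(1)
E
python3 - <<'E'
from h import *
import pickle
D=pickle.load(open('d0.pkl','rb'));s=D['scene'];w=D['side']
c1=lambda u,v:(150+u/3,140+v/3)
c2=lambda u,v:(270+u/3,130+v/3)
for n,a,b in [('posttip',(538,188),(196,193)),('stoptop',(492,215),(234,223)),('keepertipL',(654,33),(85,38)),('keeper tip R',(676,66),(117,24)),('lug near bowl',(640,183),(151,153)),('lug near robot',(606,137),(94,176)),('fitting top',(516,108),(73,283)),('canister',(0,0),(0,0))]:
    if n!='canister': print(n,tri(s,c1(*a),w,c2(*b)))
print('canister',tri(s,(411,138),w,(226,165)))
print('bowl',tri(s,(271,253),w,(416,203)),'pulley',tri(s,(220,193),w,(373,288)))
E
```

```text
posttip (array([566.7,  59.5,  75.3]), np.float64(1.6))
stoptop (array([577. ,  15.7,  60.5]), np.float64(0.2))
keepertipL (array([522.3, 169.9, 206.2]), np.float64(0.4))
keeper tip R (array([564.2, 177. , 204.8]), np.float64(2.0))
lug near bowl (array([580.1, 148. ,  72.1]), np.float64(10.6))
lug near robot (array([511.6, 139.2,  71.3]), np.float64(7.5))
fitting top (array([426.7,  66.3,  32.1]), np.float64(1.7))
canister (array([387.2, 347.1,  99.1]), np.float64(0.4))
bowl (array([ 703.8, -115.9,   85.2]), np.float64(5.6)) pulley (array([ 430.7, -236.2,   28.3]), np.float64(1.1))
```

```bash
cat > m.py <<'E'
import sys
from h import *
# usage: m.py x y z yawdeg  -> shift cm, turn deg about tool z (from now); chain several
T=tcp();s=r.sense()
yaw=np.degrees(np.arctan2(T[1,0],T[0,0]))
print('now',T[:3,3].round(1),'yaw',yaw.round(2),'tilt',(T[2,:2]*57.3).round(2),'q1,q6',np.degrees(s['qpos'][[0,5]]).round(1),'F',s['contact_force'].round(1),'op',round(s['opening'],3),'t',s['clock'])
a=[float(v) for v in sys.argv[1:]]
for i in range(0,len(a),4):
    print(a[i:i+4],'shift',(T[:3,:3].T@(np.array(a[i:i+3])-T[:3,3])/10).round(2),'turn z',round((-(a[i+3]-yaw)+180)%360-180,1))
E
python3 m.py 330 400 300 10 450 200 300 -30
```

```text
now [215.2 586.4 230.7] yaw 69.84 tilt [-0.06 -0.  ] q1,q6 [69.7 -0.1] F [0.5 0.2 0.9] op 1.004 t 0.15
[330.0, 400.0, 300.0, 10.0] shift [-13.55  17.2   -6.91] turn z 59.8
[450.0, 200.0, 300.0, -30.0] shift [-28.19  35.35  -6.9 ] turn z 99.8
```

Emit:
apply_moves(targets=[[[1,-2,2.5,-6.9,0,0,8.5],[1,-4,5,-6.9,0,0,17],[1,-6,7.5,-6.9,0,0,25.5],[1,-8,10,-6.9,0,0,34],[1,-10,12.5,-6.9,0,0,42.5],[1,-12,15,-6.9,0,0,51],[1,-14,18,-6.9,0,0,59.5],[1,-15.5,20,-6.9,0,0,68]]])

```text
clock: 0.95
eef_pos: [350.4, 370.3, 299.8]
tcp_rot: [3.14, 0.0, 0.026]
contact_force: [-0.2, 0.8, 0.1]
opening: 1.001
```

```bash
python3 m.py 460 200 300 -65 555 40 300 -130 555 40 300 -150
```

```text
now [350.4 370.3 299.8] yaw 1.47 tilt [-0.02  0.09] q1,q6 [46.4 45. ] F [-0.2  0.8  0.1] op 1.001 t 0.95
[460.0, 200.0, 300.0, -65.0] shift [10.52 17.3   0.  ] turn z 66.5
[555.0, 40.0, 300.0, -130.0] shift [1.961e+01 3.354e+01 2.000e-02] turn z 131.5
[555.0, 40.0, 300.0, -150.0] shift [1.961e+01 3.354e+01 2.000e-02] turn z 151.5
```

Emit:
apply_moves(targets=[[[1,1.4,2.2,0,0,0,8.5],[1,2.8,4.4,0,0,0,17],[1,4.2,6.6,0,0,0,25.5],[1,5.6,8.8,0,0,0,34],[1,7,11,0,0,0,42.5],[1,8.4,13.2,0,0,0,51],[1,9.8,15.4,0,0,0,59.5],[1,11,18,0,0,0,68]]])

```text
clock: 1.75
eef_pos: [465.5, 192.3, 299.8]
tcp_rot: [3.141, -0.001, -1.167]
contact_force: [0.8, 0.6, 0.5]
opening: 1.005
```

```bash
python3 m.py 555 40 260 -132 
```

```text
now [465.5 192.3 299.8] yaw -66.87 tilt [0.07 0.05] q1,q6 [22.3 89.2] F [0.8 0.6 0.5] op 1.005 t 1.75
[555.0, 40.0, 260.0, -132.0] shift [17.52 -2.25  4.  ] turn z 65.1
```

Emit:
apply_moves(targets=[[[1,2.4,-0.3,0,0,0,8.5],[1,4.8,-0.6,0,0,0,17],[1,7.2,-1,0,0,0,25.5],[1,9.6,-1.3,1,0,0,34],[1,12,-1.6,2,0,0,42.5],[1,14.4,-1.9,2,0,0,51],[1,16.8,-2.2,2,0,0,59.5],[1,17.5,-2.3,2,0,0,68]]])

```text
clock: 2.55
eef_pos: [556.1, 38.6, 279.7]
tcp_rot: [-3.141, -0.002, -2.361]
contact_force: [0.2, 0.7, 0.4]
opening: 0.999
```

```bash
python3 m.py 560 45 200 -150; python3 - <<'E'
from h import *
import pickle
T=tcp();f=r.grab_frame('wrist');pickle.dump((T,f),open('w1.pkl','wb'));save(f,'w1.png')
for X in ([566.7,59.5,75],[577,15.7,60]): print(proj(f,np.array(X),T).round(1))
E
```

```text
now [556.1  38.6 279.7] yaw -135.3 tilt [ 0.11 -0.05] q1,q6 [  3.9 139.2] F [0.2 0.7 0.4] op 0.999 t 2.55
[560.0, 45.0, 200.0, -150.0] shift [-0.74  0.19  7.96] turn z 14.7
[301.6 181.9]
[322.  147.3]
```

View pics/w1.png

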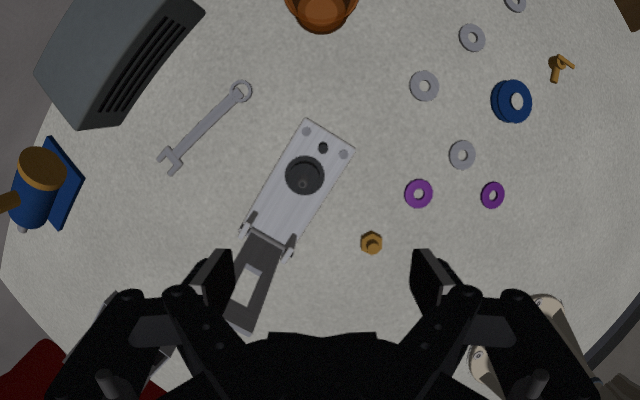

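Wrist view: post tip at about (303,183), stop at (323,147), steel rings at (424,86), (462,155) and (472,38). The predictions (302,182) and (322,147) agree. I take the grey ring at (424,86) first; the purple ones at (419,193) and (492,195) are left alone.

```bash
python3 - <<'E'
from h import *
import pickle
T,f=pickle.load(open('w1.pkl','rb'))
for p,z in (((424,86),4),((462,155),4),((472,38),4),((303,183),75),((323,147),60),((372,241),30)): print(p,plane(f,*p,z,T).round(1))
g=cv2.cvtColor(f['pixels'],cv2.COLOR_RGB2HSV)
d=(g[...,2]<85).astype(np.uint8);d[:, :270]=0;d[:,345:]=0;d[:125]=0;d[205:]=0
n,l,st,c=cv2.connectedComponentsWithStats(d);print(st,c)
E
python3 m.py 539 -143 120 -150
```

```text
(424, 86) [ 535.6 -142.5    4. ]
(462, 155) [ 423.5 -119.8    4. ]
(472, 38) [ 537.8 -253.8    4. ]
(303, 183) [564.7  59.3  75. ]
(323, 147) [576.4  14.6  60. ]
(372, 241) [434.8  60.4  30. ]
[[     0      0    640    400 254701]
 [   320    126      1      1      1]
 [   332    133      1      1      1]
 [   318    142     10     12     87]
 [   285    156     39     39   1210]] [[319.57175276 199.6347639 ]
 [320.         126.        ]
 [332.         133.        ]
 [322.62068966 147.33333333]
 [304.16115702 174.99917355]]
now [556.2  38.5 279.7] yaw -135.82 tilt [ 0.11 -0.06] q1,q6 [  3.9 139.7] F [0.5 0.9 0.1] op 0.998 t 2.6
[539.0, -143.0, 120.0, -150.0] shift [ 13.85 -11.8   16.01] turn z 14.2
```

Emit:
apply_moves(targets=[[[1,3.5,-3,1,0,0,5],[1,7,-6,4,0,0,10],[1,10.5,-9,8,0,0,14.2],[1,13.85,-11.7,12,0,0,14.2],[1,13.85,-11.7,16,0,0,14.2],[1,13.85,-11.7,17,0,0,14.2],[1,13.85,-11.7,17,0,0,14.2]]])

```text
clock: 3.3
eef_pos: [535.7, -142.0, 107.0]
tcp_rot: [3.139, -0.006, -2.617]
contact_force: [-0.4, 0.9, 0.2]
opening: 0.999
```

```bash
cat > ring.py <<'E'
# measure ring hole/outline in wrist view near given world xy at height z (mid)
import sys
from h import *
T=tcp();f=r.grab_frame('wrist')
x,y,z=map(float,sys.argv[1:4]);save(f,sys.argv[4]+'.png')
u,v=proj(f,np.array([x,y,z]),T);print('pred',u.round(1),v.round(1))
g=cv2.cvtColor(f['pixels'],cv2.COLOR_RGB2GRAY)
R=int(sys.argv[5]) if len(sys.argv)>5 else 60
u0,v0=int(u),int(v);c=g[max(0,v0-R):v0+R,u0-R:u0+R]
e=cv2.Canny(c,40,110)
cs,_=cv2.findContours(e,cv2.RETR_LIST,cv2.CHAIN_APPROX_NONE)
for k in cs:
    if len(k)<25: continue
    (cx,cy),(a,b),_=cv2.fitEllipse(k)
    if max(a,b)<120 and min(a,b)>8:
        p=plane(f,cx+u0-R,cy+max(0,v0-R),z,T);print('ell',round(cx+u0-R,1),round(cy+max(0,v0-R),1),round(a,1),round(b,1),p.round(1))
E
python3 ring.py 538 -143 8 w2; python3 m.py 538 -143 2 -150
```

```text
pred 318.3 198.0
ell 319.8 198.2 16.7 17.7 [ 536.9 -143.4    8. ]
ell 319.9 199.4 18.9 21.1 [ 536.3 -142.6    8. ]
ell 318.1 178.5 9.1 23.0 [ 546.2 -156.9    8. ]
ell 319.9 197.9 51.6 53.6 [ 536.9 -143.7    8. ]
ell 319.6 197.7 52.6 54.3 [ 537.2 -143.7    8. ]
now [ 537.3 -141.9  109. ] yaw -149.93 tilt [0.21 0.04] q1,q6 [-14.9 135.1] F [1.  0.3 0.2] op 0.998 t 3.35
[538.0, -143.0, 2.0, -150.0] shift [-0.05 -0.14 10.7 ] turn z 0.1
```

Emit:
apply_moves(targets=[[[1,0.1,-0.12,4,0,0,0],[1,0.1,-0.12,8,0,0,0],[1,0.1,-0.12,10.6,0,0,0],[1,0.1,-0.12,10.6,0,0,0],[1,0.1,-0.12,10.6,0,0,0]]])

```text
clock: 3.85
eef_pos: [537.9, -143.3, 4.6]
tcp_rot: [-3.141, -0.003, -2.615]
contact_force: [0.1, 0.6, 0.1]
opening: 1.002
```

Emit:
apply_moves(targets=[[[-1,0,0,0,0,0,0],[-1,0,0,0,0,0,0],[-1,0,0,0,0,0,0],[-1,0,0,0,0,0,0],[-1,0,0,0,0,0,0]]], newtons=40)

```text
clock: 4.35
eef_pos: [541.6, -144.1, 8.2]
tcp_rot: [-3.136, 0.003, -2.615]
contact_force: [2.7, 4.0, 22.9]
opening: 0.148
```

```bash
python3 m.py 538 -143 2 -150
```

```text
now [ 541.6 -144.1    8.2] yaw -149.85 tilt [-0.17 -0.31] q1,q6 [-15. 135.] F [ 2.7  4.  22.9] op 0.148 t 4.35
[538.0, -143.0, 2.0, -150.0] shift [0.26 0.28 0.62] turn z 0.2
```

Emit:
apply_moves(targets=[[[0.3,0,0,-2,0,0,0],[0.3,0.2,0.25,-5,0,0,0],[0.3,0.2,0.25,-8,0,0,0],[0.3,0.2,0.25,-9,0,0,0],[0.3,0.2,0.25,-9,0,0,0]]])

```text
clock: 4.85
eef_pos: [539.3, -143.0, 100.0]
tcp_rot: [-3.134, 0.006, -2.615]
contact_force: [-0.6, -0.8, 0.1]
opening: 0.648
```

```bash
python3 ring.py 538 -143 8 w3; python3 m.py 538 -143 5 -150
```

```text
pred 323.0 204.8
ell 324.4 205.0 22.4 23.4 [ 536.9 -143.4    8. ]
ell 324.3 204.8 16.8 18.2 [ 537.  -143.5    8. ]
ell 324.3 204.9 17.3 18.8 [ 537.  -143.5    8. ]
ell 324.2 205.1 51.3 55.4 [ 537.  -143.2    8. ]
ell 324.2 204.5 53.5 55.6 [ 537.3 -143.7    8. ]
now [ 538.4 -142.8   98.6] yaw -149.85 tilt [-0.23 -0.37] q1,q6 [-14.9 135. ] F [-0.8  0.2 -0.4] op 0.648 t 4.9
[538.0, -143.0, 5.0, -150.0] shift [0.08 0.06 9.36] turn z 0.2
```

Emit:
apply_moves(targets=[[[0.3,0.16,0,4,0,0,0],[0.3,0.16,0,8,0,0,0],[0.3,0.16,0,9.5,0,0,0],[0.3,0.16,0,9.6,0,0,0],[0.3,0.16,0,9.7,0,0,0],[0.3,0.16,0,9.8,0,0,0],[0.3,0.16,0,9.9,0,0,0],[0.3,0.16,0,9.9,0,0,0]]])

```text
clock: 5.7
eef_pos: [538.3, -144.1, 0.5]
tcp_rot: [-3.134, 0.005, -2.615]
contact_force: [0.4, -0.3, -0.1]
opening: 0.649
```

Emit:
apply_moves(targets=[[[0.3,0,0,0.1,0,0,0],[0.3,0,0,0.2,0,0,0],[0.3,0,0,0.2,0,0,0]]])

```text
clock: 6.0
eef_pos: [538.4, -144.1, -1.4]
tcp_rot: [-3.134, 0.005, -2.615]
contact_force: [1.0, 0.5, -0.7]
opening: 0.653
```

Emit:
apply_moves(targets=[[[0.3,0,0,0.1,0,0,0],[0.3,0,0,0.2,0,0,0],[0.3,0,0,0.2,0,0,0]]])

```text
clock: 6.3
eef_pos: [538.3, -144.1, -3.6]
tcp_rot: [-3.134, 0.005, -2.615]
contact_force: [-0.7, -0.4, 0.2]
opening: 0.648
```

Emit:
apply_moves(targets=[[[0.3,0,0,0.1,0,0,0],[0.3,0,0,0.2,0,0,0],[0.3,0,0,0.2,0,0,0]]])

```text
clock: 6.6
eef_pos: [538.4, -144.1, -4.1]
tcp_rot: [-3.134, 0.005, -2.615]
contact_force: [-6.0, 1.1, 22.7]
opening: 0.649
```

Emit:
apply_moves(targets=[[[0.3,0,0,-0.25,0,0,0],[0.3,0,0,-0.25,0,0,0],[-1,0,0,-0.25,0,0,0],[-1,0,0,-0.25,0,0,0],[-1,0,0,-0.25,0,0,0],[-1,0,0,-0.25,0,0,0]]], newtons=40)

```text
clock: 7.2
eef_pos: [538.4, -144.2, -1.2]
tcp_rot: [-3.134, 0.005, -2.615]
contact_force: [-2.4, 0.2, 10.5]
opening: 0.489
```

Emit:
apply_moves(targets=[[[-1,0,0,-2,0,0,0],[-1,0,0,-6,0,0,0],[-1,0,0,-10,0,0,0],[-1,0,0,-12,0,0,0],[-1,0,0,-12,0,0,0]]])

```text
clock: 7.7
eef_pos: [539.3, -144.2, 121.5]
tcp_rot: [-3.131, 0.008, -2.615]
contact_force: [0.2, 0.2, -1.3]
opening: 0.488
```

```bash
python3 m.py 566 59 122 -150 ;python3 - <<'E'
from h import *
T=tcp();f=r.grab_frame('wrist');save(f,'w4.png')
p=(T@np.array([0,0,-2,1]))[:3];print(proj(f,p,T))
E
```

```text
now [ 539.3 -144.2  121.5] yaw -149.84 tilt [-0.47 -0.63] q1,q6 [-15.1 134.9] F [ 0.2  0.2 -1.3] op 0.488 t 7.7
[566.0, 59.0, 122.0, -150.0] shift [-12.52  16.23  -0.13] turn z 0.2
[320.57903872 255.06942485]
```

View pics/w4.png

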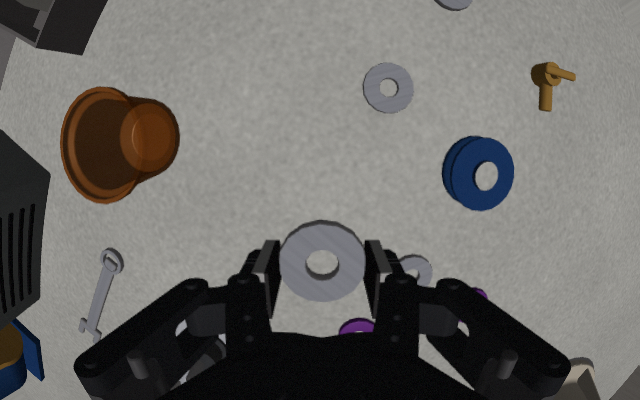

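The ring is held flat with its hole at (322,262), between the pads. I now measure its offset in tool coordinates.

```bash
cat > m.py <<'E'
import sys
from h import *
from scipy.spatial.transform import Rotation as Ro
T=tcp();s=r.sense()
yaw=np.degrees(np.arctan2(T[1,0],T[0,0]))
print('now',T[:3,3].round(1),'yaw',yaw.round(2),'tilt',(T[2,:2]*57.3).round(2),'q1,q6',np.degrees(s['qpos'][[0,5]]).round(1),'F',s['contact_force'].round(1),'op',round(s['opening'],3),'t',s['clock'])
a=[float(v) for v in sys.argv[1:]]
for i in range(0,len(a),4):
    W=Ro.from_euler('xyz',[180,0,a[i+3]],degrees=True).as_matrix()
    print(a[i:i+4],'shift',(T[:3,:3].T@(np.array(a[i:i+3])-T[:3,3])/10).round(2),'turn',Ro.from_matrix(T[:3,:3].T@W).as_rotvec(degrees=True).round(1))
E
cat > held.py <<'E'
# offset of the held ring's hole in tool xy
import sys
from h import *
T=tcp();f=r.grab_frame('wrist');I=np.eye(4);save(f,sys.argv[1]+'.png')
g=cv2.cvtColor(f['pixels'],cv2.COLOR_RGB2GRAY);o=(200,275) if 0 else (205,275)
c=g[205:310,275:370]
e=cv2.Canny(cv2.GaussianBlur(c,(3,3),0),25,70)
for k in cv2.findContours(e,cv2.RETR_LIST,cv2.CHAIN_APPROX_NONE)[0]:
    if len(k)<30: continue
    (x,y),(a,b),_=cv2.fitEllipse(k)
    if 20<a and b<110: print(round(x+275,1),round(y+205,1),round(a,1),round(b,1),'tool xy at z=-9:',plane(f,x+275,y+205,-9.2,I)[:2].round(1),'z=-1:',plane(f,x+275,y+205,-1.2,I)[:2].round(1))
E
python3 held.py w5; python3 m.py 566 59 122 -150
```

```text
321.2 264.9 73.1 85.1 tool xy at z=-9: [0.3 1.9] z=-1: [0.3 6. ]
321.7 263.1 33.7 35.3 tool xy at z=-9: [0.5 0.9] z=-1: [0.5 5. ]
321.9 261.7 23.8 29.9 tool xy at z=-9: [0.7 0.1] z=-1: [0.7 4.2]
321.8 261.7 24.0 30.8 tool xy at z=-9: [0.6 0.1] z=-1: [0.6 4.2]
321.7 258.6 78.1 86.7 tool xy at z=-9: [ 0.6 -1.6] z=-1: [0.6 2.4]
now [ 537.2 -143.7  118.3] yaw -149.84 tilt [-0.27 -0.42] q1,q6 [-15.1 134.9] F [-1.2 -0.2 -1.2] op 0.491 t 7.8
[566.0, 59.0, 122.0, -150.0] shift [-12.68  16.07  -0.43] turn [-0.4  0.3  0.2]
```

Emit:
apply_moves(targets=[[[-1,-1.5,4.5,-0.2,-0.4,0.3,0.2],[-1,-3,9,-0.2,-0.4,0.3,0.2],[-1,-5,13,-0.2,-0.4,0.3,0.2],[-1,-7,17,-0.2,-0.4,0.3,0.2],[-1,-8.2,18.6,-0.2,-0.4,0.3,0.2],[-1,-8.2,18.6,-0.2,-0.4,0.3,0.2],[-1,-8.2,18.6,-0.2,-0.4,0.3,0.2]]])

```text
clock: 8.5
eef_pos: [513.6, 58.4, 117.8]
tcp_rot: [3.141, -0.003, -2.617]
contact_force: [0.2, -0.7, -1.2]
opening: 0.488
```

```bash
python3 m.py 566.4 58.7 115 -150 ;python3 - <<'E'
from h import *
import pickle
T=tcp();f=r.grab_frame('wrist');save(f,'w6.png');pickle.dump((T,f),open('w6.pkl','wb'))
for X in ([565.5,59.3,75],[576.7,15,60],[565.5,59.3,45]): print(proj(f,np.array(X),T).round(1))
E
```

```text
now [513.6  58.4 117.8] yaw -149.95 tilt [0.19 0.03] q1,q6 [  6.3 156.3] F [ 0.2 -0.7 -1.2] op 0.488 t 8.5
[566.4, 58.7, 115.0, -150.0] shift [-4.59 -2.62  0.26] turn [ 0.  -0.2  0. ]
[248.2 186.4]
[269.5 115.1]
[257.5 176.9]
```

View pics/w6.png

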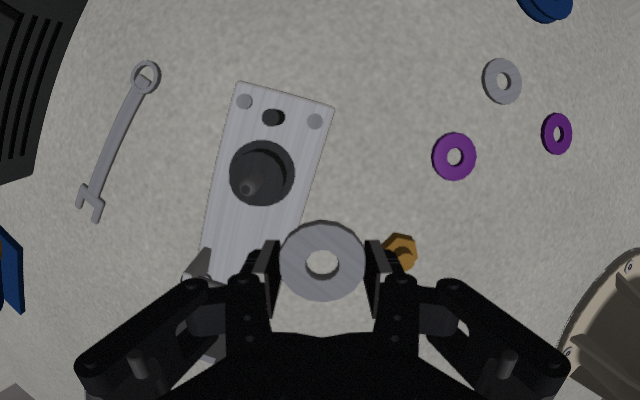

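Wrist view: post tip at about (246,188), seat centred at about (262,173), stop at (272,117). I zoom in with the contrast raised.

```bash
python3 - <<'E'
from h import *
import pickle
T,f=pickle.load(open('w6.pkl','rb'))
c=cv2.resize(f['pixels'][95:215,215:315],None,fx=5,fy=5,interpolation=cv2.INTER_CUBIC).astype(float)
c=(255*np.clip(c/170,0,1)**.5).astype(np.uint8)
cv2.imwrite('pics/c6.png',c[:,:,::-1])
E
```

```text
(no output)
```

View pics/c6.png

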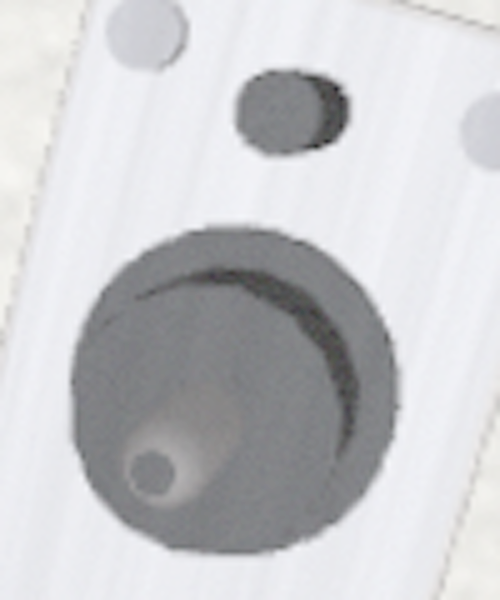

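```bash
python3 - <<'E'
from h import *
import pickle
T,f=pickle.load(open('w6.pkl','rb'))
c=lambda u,v:(215+u/5,95+v/5)
for h in (40,43,46,49,52,55): print(h,plane(f,*c(152,473),h+30,T)[:2].round(1),plane(f,*c(207,415),h,T)[:2].round(1), 'R',np.linalg.norm(plane(f,*c(207,415),h,T)-plane(f,*c(338,430),h,T)).round(1),np.linalg.norm(plane(f,*c(207,415),h,T)-plane(f,*c(200,288),h,T)).round(1))
print('stop',plane(f,*c(280,112),60,T).round(1))
for z in (25,30,35,45): print('flange',z,plane(f,*c(235,388),z,T).round(1),np.linalg.norm(plane(f,*c(235,388),z,T)-plane(f,*c(72,388),z,T)).round(1))
E
```

```text
40 [566.7  63.7] [566.2  61.8] R 19.7 18.9
43 [566.4  62.7] [566.  61.] R 19.4 18.6
46 [566.1  61.7] [565.7  60.1] R 19.2 18.4
49 [565.8  60.7] [565.5  59.3] R 18.9 18.1
52 [565.5  59.7] [565.2  58.4] R 18.6 17.9
55 [565.2  58.7] [565.   57.6] R 18.4 17.6
stop [575.1  15.9  60. ]
flange 25 [565.6  60.   25. ] 26.8
flange 30 [565.2  58.7  30. ] 26.2
flange 35 [564.8  57.4  35. ] 25.6
flange 45 [564.1  54.9  45. ] 24.5
```

Emit:
apply_moves(targets=[[[-1,-2,-1.2,0.3,0,-0.2,0],[-1,-4,-2.2,0.6,0,-0.2,0],[-1,-4.64,-2.56,1,0,-0.2,0],[-1,-4.64,-2.56,1.3,0,-0.2,0],[-1,-4.64,-2.56,1.3,0,-0.2,0]]])

```text
clock: 9.05
eef_pos: [565.0, 58.0, 103.8]
tcp_rot: [3.14, -0.002, -2.619]
contact_force: [-0.2, 0.5, -0.8]
opening: 0.49
```

```bash
python3 m.py 566.6 59.4 90 -150
```

```text
now [565.   58.  103.8] yaw -150.07 tilt [0.12 0.08] q1,q6 [  5.7 155.7] F [-0.2  0.5 -0.8] op 0.49 t 9.05
[566.6, 59.4, 90.0, -150.0] shift [-0.21  0.04  1.38] turn [ 0.1 -0.1 -0.1]
```

Emit:
apply_moves(targets=[[[-1,-0.2,0.04,0,0,-0.1,0],[-1,-0.2,0.04,0.5,0,-0.1,0],[-1,-0.2,0.04,1.5,0,-0.1,0],[-1,-0.2,0.04,2,0,-0.1,0],[-1,-0.2,0.04,2.5,0,-0.1,0],[-1,-0.2,0.04,3,0,-0.1,0]]])

```text
clock: 9.65
eef_pos: [566.3, 59.4, 73.2]
tcp_rot: [3.14, -0.001, -2.619]
contact_force: [0.1, -0.8, 0.3]
opening: 0.486
```

Emit:
apply_moves(targets=[[[-1,0,0,0.4,0,0,0],[-1,0,0,0.8,0,0,0],[-1,0,0,1.0,0,0,0],[-1,0,0,1.0,0,0,0]]])

```text
clock: 10.05
eef_pos: [566.2, 59.4, 62.9]
tcp_rot: [3.14, -0.001, -2.619]
contact_force: [-0.2, -0.3, -1.4]
opening: 0.489
```

Emit:
apply_moves(targets=[[[-1,0,0,0.3,0,0,0],[-1,0,0,0.6,0,0,0],[-1,0,0,0.9,0,0,0],[-1,0,0,0.9,0,0,0]]])

```text
clock: 10.45
eef_pos: [565.9, 59.4, 53.5]
tcp_rot: [3.14, -0.002, -2.619]
contact_force: [0.5, -0.1, -0.4]
opening: 0.491
```

Emit:
apply_moves(targets=[[[-1,0,0,0.2,0,0,0],[-1,0,0,0.4,0,0,0],[-1,0,0,0.4,0,0,0]]])

```text
clock: 10.75
eef_pos: [565.9, 59.4, 49.4]
tcp_rot: [3.14, -0.002, -2.619]
contact_force: [-0.1, -1.3, -0.7]
opening: 0.486
```

Emit:
apply_moves(targets=[[[-1,0,0,0.2,0,0,0],[-1,0,0,0.4,0,0,0],[-1,0,0,0.4,0,0,0]]])

```text
clock: 11.05
eef_pos: [566.0, 59.4, 48.5]
tcp_rot: [3.14, -0.001, -2.619]
contact_force: [-11.8, -1.2, 37.1]
opening: 0.486
```

Emit:
apply_moves(targets=[[[-1,0,0,-0.05,0,0,0],[0.4,0,0,-0.05,0,0,0],[0.4,0,0,-0.05,0,0,0],[0.4,0,0,-1,0,0,0],[0.4,0,0,-4,0,0,0],[0.4,0,0,-7,0,0,0],[0.4,0,0,-7.5,0,0,0],[0.4,0,0,-7.5,0,0,0]]])

```text
clock: 11.85
eef_pos: [567.0, 59.4, 124.7]
tcp_rot: [3.141, 0.001, -2.619]
contact_force: [0.2, 0.1, -0.4]
opening: 0.705
```

```bash
python3 m.py 537 -254 110 -150 425 -119.8 110 -150;  python3 - <<'E'
from h import *
import pickle
T=tcp();f=r.grab_frame('wrist');save(f,'w7.png');pickle.dump((T,f),open('w7.pkl','rb' if 0 else 'wb'))
u,v=proj(f,np.array([565.7,60,58]),T).round().astype(int);print(u,v)
c=f['pixels'][max(0,v-80):v+80,u-80:u+80];c=cv2.resize(c,None,fx=4,fy=4,interpolation=cv2.INTER_CUBIC)[:590]
cv2.imwrite('pics/c7.png',(255*np.clip(c/170.,0,1)**.6).astype(np.uint8)[:,:,::-1])
E
```

```text
now [567.   59.4 124.7] yaw -150.06 tilt [-0.04  0.06] q1,q6 [  5.8 155.8] F [ 0.2  0.1 -0.4] op 0.705 t 11.85
[537.0, -254.0, 110.0, -150.0] shift [ 18.24 -25.66   1.43] turn [ 0.1  0.  -0.1]
[425.0, -119.8, 110.0, -150.0] shift [21.25 -8.45  1.44] turn [ 0.1  0.  -0.1]
322 214
```

View pics/c7.png

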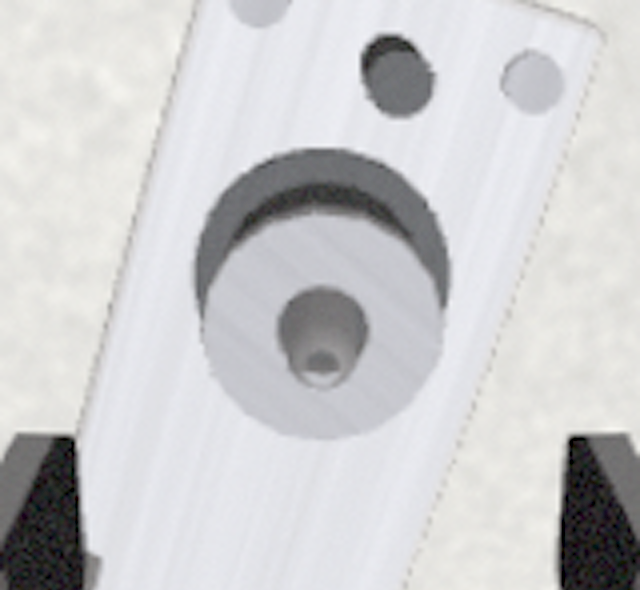

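The ring is seated, with the post through its hole at (322,365 in the crop). The next ring is the grey one at about (425,-120).

Emit:
apply_moves(targets=[[[0.4,4,-1.6,0,0,0,0],[0.4,8,-3.2,0,0,0,0],[0.4,12,-4.8,0,0,0,0],[0.4,16,-6.4,0.7,0,0,0],[0.4,20,-8,1.4,0,0,0],[0.4,21.25,-8.45,2,0,0,0],[0.4,21.25,-8.45,2,0,0,0],[0.4,21.25,-8.45,2,0,0,0]]])

```text
clock: 12.7
eef_pos: [424.4, -119.7, 103.1]
tcp_rot: [3.139, -0.001, -2.62]
contact_force: [-0.4, 0.6, 0.7]
opening: 0.7
```

```bash
python3 ring.py 425 -119.8 8 w8 45; python3 m.py 425 -119.8 -1.4 -150
```

```text
pred 320.1 201.2
ell 320.1 200.1 17.0 18.2 [ 425.5 -120.5    8. ]
ell 320.9 200.9 19.0 20.1 [ 424.6 -120.3    8. ]
ell 320.1 200.2 51.7 54.1 [ 425.5 -120.5    8. ]
ell 320.1 199.7 53.2 54.9 [ 425.7 -120.9    8. ]
now [ 424.9 -119.4  103.4] yaw -150.06 tilt [0.05 0.11] q1,q6 [-15.9 134.1] F [0.3 0.5 0.6] op 0.699 t 12.75
[425.0, -119.8, -1.4, -150.0] shift [ 0.   -0.06 10.48] turn [ 0.1 -0.1 -0.1]
```

Emit:
apply_moves(targets=[[[0.4,0,-0.13,4,0,0,0],[0.4,0,-0.13,8,0,0,0],[0.4,0,-0.13,10,0,0,0],[0.4,0,-0.13,10.4,0,0,0],[0.4,0,-0.13,10.4,0,0,0],[0.4,0,-0.13,10.4,0,0,0]]])

```text
clock: 13.35
eef_pos: [426.6, -120.3, 0.3]
tcp_rot: [3.141, 0.0, -2.618]
contact_force: [0.4, 0.0, -0.2]
opening: 0.698
```

Emit:
apply_moves(targets=[[[-1,0,0,0,0,0,0],[-1,0,0,0,0,0,0],[-1,0,0,0,0,0,0],[-1,0,0,0,0,0,0]]])

```text
clock: 13.75
eef_pos: [427.8, -120.4, 1.9]
tcp_rot: [-3.141, 0.002, -2.618]
contact_force: [-1.3, 3.6, 10.9]
opening: 0.482
```

Emit:
apply_moves(targets=[[[-1,0,0,-2,0,0,0],[-1,0,0,-6,0,0,0],[-1,0,0,-10,0,0,0],[-1,0,0,-11.5,0,0,0],[-1,0,0,-11.5,0,0,0],[-1,0,0,-11.5,0,0,0]]])

```text
clock: 14.35
eef_pos: [427.6, -120.4, 117.2]
tcp_rot: [-3.14, 0.003, -2.618]
contact_force: [-0.8, 0.1, -0.6]
opening: 0.479
```

```bash
python3 m.py 566.6 59.4 115 -150; python3 held.py w9; python3 - <<'E'
import cv2
a=cv2.imread('pics/w5.png')[190:340,220:420];b=cv2.imread('pics/w9.png')[190:340,220:420]
cv2.imwrite('pics/c9.png',cv2.resize(cv2.vconcat([a,b]),None,fx=2,fy=2))
E
```

```text
now [ 427.6 -120.4  117.2] yaw -150.02 tilt [-0.19 -0.11] q1,q6 [-16. 134.] F [-0.8  0.1 -0.6] op 0.479 t 14.35
[566.6, 59.4, 115.0, -150.0] shift [-21.03   8.63   0.27] turn [-0.1  0.2 -0. ]
322.0 260.4 29.2 32.0 tool xy at z=-9: [ 0.7 -0.6] z=-1: [0.7 3.4]
321.9 263.1 89.7 95.4 tool xy at z=-9: [0.7 0.8] z=-1: [0.7 5. ]
```

View pics/c9.png

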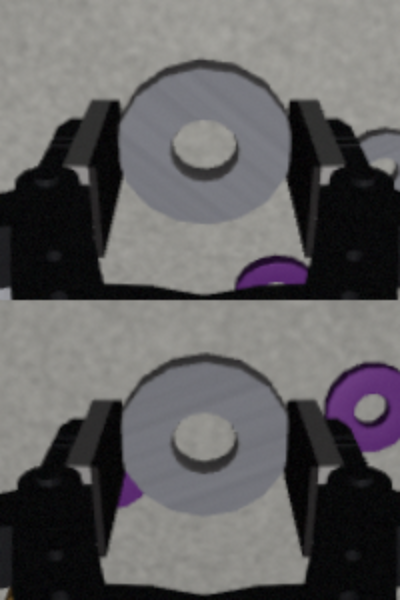

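Both grips (crop: first ring above, second below) are level and centred; the second is held about 3 mm nearer the tips. Now to the post.

Emit:
apply_moves(targets=[[[-1,-4,1.7,0,0,0.2,0],[-1,-8,3.3,0,0,0.2,0],[-1,-12,5,0,0,0.2,0],[-1,-16,6.6,0,0,0.2,0],[-1,-19,7.9,0,0,0.2,0],[-1,-21,8.6,0,0,0.2,0],[-1,-21,8.6,0.6,0,0.2,0],[-1,-21,8.6,0.8,0,0.2,0]]])

```text
clock: 15.2
eef_pos: [564.4, 59.1, 106.5]
tcp_rot: [3.141, -0.005, -2.617]
contact_force: [-0.7, 0.2, -0.7]
opening: 0.477
```

```bash
python3 m.py 566.6 59.4 80 -150
```

```text
now [564.4  59.1 106.5] yaw -149.97 tilt [0.29 0.05] q1,q6 [  5.9 155.9] F [-0.7  0.2 -0.7] op 0.477 t 15.2
[566.6, 59.4, 80.0, -150.0] shift [-0.22 -0.09  2.65] turn [ 0.  -0.3  0. ]
```

Emit:
apply_moves(targets=[[[-1,-0.22,-0.07,0,0,-0.3,0],[-1,-0.22,-0.07,0.5,0,-0.3,0],[-1,-0.22,-0.07,1.5,0,-0.3,0],[-1,-0.22,-0.07,2,0,-0.3,0],[-1,-0.22,-0.07,2.6,0,-0.3,0],[-1,-0.22,-0.07,2.6,0,-0.3,0]]])

```text
clock: 15.8
eef_pos: [565.8, 59.4, 79.5]
tcp_rot: [3.14, -0.001, -2.618]
contact_force: [-0.4, 0.7, -0.7]
opening: 0.478
```

Emit:
apply_moves(targets=[[[-1,0,0,0.4,0,0,0],[-1,0,0,0.8,0,0,0],[-1,0,0,1.2,0,0,0],[-1,0,0,1.2,0,0,0]]])

```text
clock: 16.2
eef_pos: [565.4, 59.4, 66.9]
tcp_rot: [3.14, -0.002, -2.617]
contact_force: [0.5, 0.2, -1.0]
opening: 0.477
```

Emit:
apply_moves(targets=[[[-1,0,0,0.2,0,0,0],[-1,0,0,0.4,0,0,0],[-1,0,0,0.4,0,0,0]]])

```text
clock: 16.5
eef_pos: [565.3, 59.4, 62.7]
tcp_rot: [3.14, -0.002, -2.618]
contact_force: [0.2, -1.0, -0.4]
opening: 0.475
```

Emit:
apply_moves(targets=[[[-1,0,0,0.1,0,0,0],[-1,0,0,0.2,0,0,0],[-1,0,0,0.2,0,0,0]]])

```text
clock: 16.8
eef_pos: [565.3, 59.4, 60.6]
tcp_rot: [3.14, -0.002, -2.618]
contact_force: [-0.8, -0.5, -0.2]
opening: 0.48
```

Emit:
apply_moves(targets=[[[-1,0,0,0.1,0,0,0],[-1,0,0,0.2,0,0,0],[-1,0,0,0.2,0,0,0]]])

```text
clock: 17.1
eef_pos: [565.4, 59.4, 60.2]
tcp_rot: [3.14, -0.002, -2.618]
contact_force: [-5.8, -0.3, 18.2]
opening: 0.477
```

Contact came at TCP 60.3, where 59.6 was expected for a seat at 49.7. So two rings reach about 66 mm, and one ring would only reach about 58. Two is right, so I release and go round to the keeper.

Emit:
apply_moves(targets=[[[-1,0,0,-0.05,0,0,0],[0.4,0,0,-0.05,0,0,0],[0.4,0,0,-0.05,0,0,0],[0.4,0,0,-1,0,0,0],[0.4,0,0,-4,0,0,0],[0.4,0,0,-6.5,0,0,0],[0.4,0,0,-6.5,0,0,0]]])

```text
clock: 17.8
eef_pos: [568.0, 59.6, 128.9]
tcp_rot: [-3.141, 0.003, -2.618]
contact_force: [0.3, 1.1, 0.3]
opening: 0.7
```

```bash
cat > fx.py <<'E'
# fixture (along x, world z, yaw) triples -> m.py
import sys,subprocess
a=[float(v) for v in sys.argv[1:]];o=[]
for i in range(0,len(a),3): o+=[565.7-.21*a[i],60+.978*a[i],a[i+1],a[i+2]]
subprocess.run(['python3','m.py']+[f'{v:.1f}' for v in o])
E
python3 ring.py 565.7 60 66 w10 80; python3 fx.py 0 265 -140 150 265 -140
```

```text
pred 323.7 216.7
ell 329.1 293.3 10.1 12.5 [530.1 112.7  66. ]
ell 396.2 276.7 29.4 74.2 [492.1  74.7  66. ]
ell 254.1 266.1 23.3 54.2 [591.4 121.1  66. ]
ell 322.5 222.8 11.0 22.1 [564.1  64.4  66. ]
ell 325.0 218.4 22.2 23.3 [564.2  60.6  66. ]
ell 325.0 218.4 22.6 23.8 [564.3  60.6  66. ]
ell 324.1 208.0 64.6 77.0 [568.6  54.3  66. ]
ell 324.1 208.0 65.0 77.6 [568.6  54.3  66. ]
ell 375.6 154.6 14.7 15.0 [557.4   4.3  66. ]
ell 375.4 154.2 15.4 16.2 [557.7   4.2  66. ]
ell 342.0 152.6 16.6 21.6 [577.7  14.8  66. ]
ell 342.0 152.5 17.2 22.0 [577.7  14.8  66. ]
ell 307.3 132.1 15.5 18.1 [604.6  14.5  66. ]
now [566.9  59.5 127.2] yaw -149.97 tilt [-0.07  0.02] q1,q6 [  5.8 155.8] F [-0.5  0.  -0.1] op 0.7 t 17.85
[565.7, 60.0, 265.0, -140.0] shift [  0.06   0.1  -13.78] turn [  0.    0.1 -10. ]
[534.2, 206.7, 265.0, -140.0] shift [ -4.55  14.38 -13.77] turn [  0.    0.1 -10. ]
```

Emit:
apply_moves(targets=[[[-1,0,0,-4.5,0,0,-3],[-1,0,0,-9,0,0,-6],[-1,0,0,-13,0,0,-10],[-1,0,0.2,-14.5,0,0,-10],[-1,-1.2,4,-14.5,0,0,-10],[-1,-2.6,8,-14.5,0,0,-10],[-1,-4,12,-14.5,0,0,-10],[-1,-4.6,14.4,-14.5,0,0,-10]]])

```text
clock: 18.65
eef_pos: [533.3, 209.4, 270.8]
tcp_rot: [3.14, -0.0, -2.443]
contact_force: [-0.9, -0.2, -0.8]
opening: -0.0
```

```bash
python3 fx.py 150 190 -140 135 192 -140 111 192 -140
```

```text
now [533.3 209.4 270.8] yaw -139.98 tilt [0.01 0.08] q1,q6 [ 21.2 161.2] F [-0.9 -0.2 -0.8] op -0.0 t 18.65
[534.2, 206.7, 190.0, -140.0] shift [ 0.1  -0.28  8.08] turn [ 0.1 -0.   0. ]
[537.4, 192.0, 192.0, -140.0] shift [ 0.8  -1.61  7.88] turn [ 0.1 -0.   0. ]
[542.4, 168.6, 192.0, -140.0] shift [ 1.93 -3.72  7.87] turn [ 0.1 -0.   0. ]
```

Emit:
apply_moves(targets=[[[-1,0,-0.2,4,0,0,0],[-1,0,-0.2,8,0,0,0],[-1,0,-0.2,8,0,0,0],[-1,0.8,-1.6,7.9,0,0,0],[-1,1.2,-2.3,7.9,0,0,0],[-1,1.6,-3,7.9,0,0,0],[-1,1.9,-3.7,7.9,0,0,0],[-1,1.9,-3.7,7.9,0,0,0]]])

```text
clock: 19.45
eef_pos: [543.3, 167.8, 192.7]
tcp_rot: [3.141, 0.001, -2.444]
contact_force: [-0.5, 0.4, 0.2]
opening: -0.0
```

```bash
python3 fx.py 100 194 -140 87 194 -140 72 192 -140 58 187 -140 43 180 -140 30 171 -140
```

```text
now [543.3 167.8 192.7] yaw -140.06 tilt [-0.07  0.03] q1,q6 [ 17. 157.] F [-0.5  0.4  0.2] op -0.0 t 19.45
[544.7, 157.8, 194.0, -140.0] shift [ 0.53 -0.86 -0.13] turn [ 0.   0.1 -0.1]
[547.4, 145.1, 194.0, -140.0] shift [ 1.14 -2.01 -0.13] turn [ 0.   0.1 -0.1]
[550.6, 130.4, 192.0, -140.0] shift [ 1.84 -3.34  0.07] turn [ 0.   0.1 -0.1]
[553.5, 116.7, 187.0, -140.0] shift [ 2.5  -4.58  0.57] turn [ 0.   0.1 -0.1]
[556.7, 102.1, 180.0, -140.0] shift [ 3.19 -5.9   1.26] turn [ 0.   0.1 -0.1]
[559.4, 89.3, 171.0, -140.0] shift [ 3.81 -7.06  2.16] turn [ 0.   0.1 -0.1]
```

Emit:
apply_moves(targets=[[[-1,0.5,-0.9,-0.1,0,0,0],[-1,1.1,-2,-0.1,0,0,0],[-1,1.8,-3.3,0.1,0,0,0],[-1,2.5,-4.6,0.5,0,0,0],[-1,2.5,-4.6,0.6,0,0,0]]])

```text
clock: 19.95
eef_pos: [553.8, 114.3, 186.1]
tcp_rot: [3.141, 0.0, -2.446]
contact_force: [0.6, 0.4, 1.6]
opening: -0.002
```

```bash
python3 fx.py 43 180 -140 30 171 -140 16 160 -140 4 147 -140 -6 133 -140 -13 123 -140 -18 113 -140; python3 - <<'E'
from h import *
f=r.grab_frame('side');s=r.grab_frame('scene')
a=cv2.resize(f['pixels'][80:240,240:400],None,fx=3.6,fy=3.6)[:, :400];
u,v=proj(f,np.array([555,100,150])).astype(int);p,q=proj(s,np.array([555,100,150])).astype(int)
a=cv2.resize(f['pixels'][v-60:v+60,u-50:u+50],None,fx=4,fy=4);b=cv2.resize(s['pixels'][q-60:q+60,p-50:p+50],None,fx=4,fy=4)
cv2.imwrite('pics/c11.png',cv2.hconcat([a,b])[:,:,::-1])
E
```

```text
now [553.8 114.3 186.1] yaw -140.15 tilt [-0.01  0.01] q1,q6 [ 11.5 151.6] F [0.6 0.4 1.6] op -0.002 t 19.95
[556.7, 102.1, 180.0, -140.0] shift [ 0.56 -1.13  0.61] turn [ 0.   0.  -0.2]
[559.4, 89.3, 171.0, -140.0] shift [ 1.17 -2.28  1.51] turn [ 0.   0.  -0.2]
[562.3, 75.6, 160.0, -140.0] shift [ 1.83 -3.52  2.61] turn [ 0.   0.  -0.2]
[564.9, 63.9, 147.0, -140.0] shift [ 2.38 -4.58  3.91] turn [ 0.   0.  -0.2]
[567.0, 54.1, 133.0, -140.0] shift [ 2.84 -5.47  5.31] turn [ 0.   0.  -0.2]
[568.4, 47.3, 123.0, -140.0] shift [ 3.17 -6.08  6.31] turn [ 0.   0.  -0.2]
[569.5, 42.4, 113.0, -140.0] shift [ 3.4  -6.53  7.31] turn [ 0.   0.  -0.2]
```

View pics/c11.png

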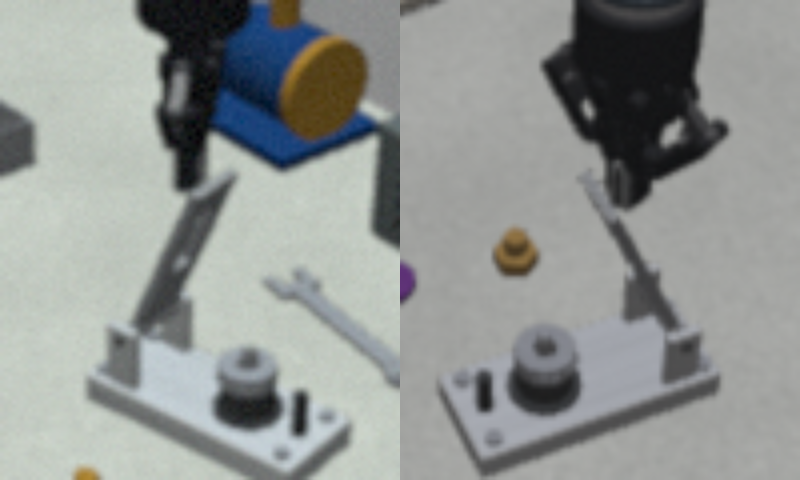

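The fingers hold the keeper at about 60° at its end bar, and two rings lie flat on the post (side crop at (247,370)). I continue along the arc.

Emit:
apply_moves(targets=[[[-1,0.56,-1.1,0.6,0,0,0],[-1,1.2,-2.3,1.5,0,0,0],[-1,1.8,-3.5,2.6,0,0,0],[-1,2.4,-4.6,3.9,0,0,0],[-1,2.8,-5.5,5.3,0,0,0],[-1,3.2,-6.1,6.3,0,0,0],[-1,3.4,-6.5,7.3,0,0,0],[-1,3.4,-6.5,7.3,0,0,0]]])

```text
clock: 20.85
eef_pos: [568.1, 43.5, 111.4]
tcp_rot: [3.139, -0.002, -2.446]
contact_force: [0.4, -0.0, 1.3]
opening: -0.002
```

```bash
python3 fx.py -23 102 -140 -27 92 -140 -31 85 -140 -34 80 -140
```

```text
now [568.1  43.5 111.4] yaw -140.16 tilt [0.11 0.13] q1,q6 [  4.2 144.3] F [ 0.4 -0.   1.3] op -0.002 t 20.85
[570.5, 37.5, 102.0, -140.0] shift [ 0.2  -0.62  0.94] turn [ 0.1 -0.1 -0.2]
[571.4, 33.6, 92.0, -140.0] shift [ 0.38 -0.98  1.94] turn [ 0.1 -0.1 -0.2]
[572.2, 29.7, 85.0, -140.0] shift [ 0.56 -1.33  2.64] turn [ 0.1 -0.1 -0.2]
[572.8, 26.7, 80.0, -140.0] shift [ 0.71 -1.6   3.14] turn [ 0.1 -0.1 -0.2]
```

Emit:
apply_moves(targets=[[[-1,0.2,-0.6,0.9,0,0,0],[-1,0.4,-1,1.9,0,0,0],[-1,0.55,-1.3,2.6,0,0,0],[-1,0.7,-1.6,3,0,0,0],[-1,0.7,-1.6,3.1,0,0,0],[-1,0.7,-1.6,3.1,0,0,0]]])

```text
clock: 21.45
eef_pos: [572.7, 26.4, 80.3]
tcp_rot: [3.139, -0.003, -2.446]
contact_force: [-0.5, -0.3, 1.4]
opening: -0.0
```

Emit:
apply_moves(targets=[[[-1,0.05,-0.1,0.1,0,0,0],[-1,0.05,-0.1,0.2,0,0,0],[-1,0.05,-0.1,0.2,0,0,0]]])

```text
clock: 21.75
eef_pos: [573.2, 25.4, 78.8]
tcp_rot: [3.14, -0.002, -2.446]
contact_force: [-2.1, 1.0, 5.6]
opening: 0.0
```

Emit:
apply_moves(targets=[[[-1,0,0,0.08,0,0,0],[-1,0,0,0.12,0,0,0],[-1,0,0,0.12,0,0,0]]])

```text
clock: 22.05
eef_pos: [573.2, 25.4, 78.5]
tcp_rot: [3.14, -0.002, -2.446]
contact_force: [-4.0, -0.2, 10.8]
opening: -0.001
```

Emit:
apply_moves(targets=[[[-1,0,0,0.08,0,0,0],[-1,0,0,0.12,0,0,0],[-1,0,0,0.12,0,0,0]]])

```text
clock: 22.35
eef_pos: [573.2, 25.4, 78.5]
tcp_rot: [3.14, -0.002, -2.446]
contact_force: [-4.4, -0.5, 12.4]
opening: -0.001
```

```bash
python3 fx.py; python3 - <<'E'
from h import *
f=r.grab_frame('side');s=r.grab_frame('scene')
X=np.array([562,75,70])
u,v=proj(f,X).astype(int);p,q=proj(s,X).astype(int)
a=cv2.resize(f['pixels'][v-50:v+50,u-40:u+40],None,fx=5,fy=5,interpolation=2);b=cv2.resize(s['pixels'][q-50:q+50,p-40:p+40],None,fx=5,fy=5,interpolation=2)
cv2.imwrite('pics/c12.png',cv2.hconcat([a,b])[:,:,::-1])
E
```

```text
now [573.2  25.4  78.5] yaw -140.14 tilt [0.11 0.08] q1,q6 [  2.4 142.5] F [-4.4 -0.5 12.4] op -0.001 t 22.35
```

View pics/c12.png

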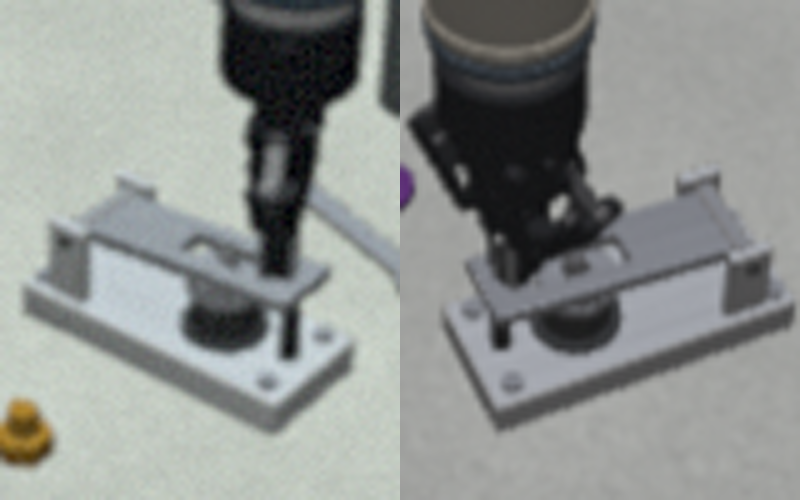

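The keeper lies over the rings with the post through its slot, the fingers on the end bar, and clear of the stop. It holds at 78.5 mm under 12 N, where the stop would be at about 68 mm. I hand it in.

```bash
python3 -c "
from rig import r
print(r.sign_off())"
```

```text
the job is handed in; nothing more can be done
None
```

I put two steel shim rings on the post, one at a time, and handed the job in at about 22 s with the closed fingers still pressing the keeper down on them.

- **Number of rings:** The first ring met the seat about 49.7 mm above the base's underside. Two rings therefore reach about 66 mm, while one would reach only about 58 mm, below the 60 mm stop.
- **Keeper:** The fingertips stopped on the keeper's end bar at 78.5 mm under about 12 N. About 78 mm was expected on two rings and about 68 mm on the stop. The last pictures also show it resting on the rings.
- **Disagreement:** An early camera estimate put the seat nearer 45 mm. I trusted the touch readings, and the second ring landed within 1 mm of what they predicted.
- **Mishap:** My first grasp was too high and the fingers slid onto the ring's top, pressing with about 23 N. The ring had not moved, so I picked it up again lower down. The highest push was about 37 N, when the first ring touched the seat.
- **Other parts:** I did not touch any of the other parts. The purple rings and the two spare steel rings stay where they were.

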